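# Set the dust extractor's airflow by clicks and start it

### The arm

A 6-joint arm with a two-finger parallel gripper is mounted at the origin on the work surface. World frame = base frame: x ahead of the robot, y to its left, z up, the work surface at z = 0. Lengths are in m, angles in rad, forces in N, time in s.
With the tool pointing down it reaches from about 0.25 to 0.8 m from the base axis. Payload 8.5 kg.
Tool frame: the origin (TCP) lies on the centre line of the jaws, within the pads' length; the fingertips stand 22 mm ahead of it and the grasp point (between the pads) lies 3 mm ahead of it; z points along the fingers, y is the line along which they close (so a half turn about z gives the same grasp; the last joint's range is limited). The gripper opens to 85 mm and grips with 20 to 120 N. Pads are 22 mm wide; open, the fingers measure 114 mm over their backs; the gripper's body (76 mm by 85 mm) begins 54 mm behind the grasp point. The pads swing forward as they close: fully open they stand 13 mm farther back than shut.
Start: joints at [1.163, 0.238, -0.013, 1.319, 0, 1.571], TCP at [0.208, 0.482, 0.228] pointing down, gripper open.
Joint ranges: [-2.66, 2.66], [-1.03, 1.9], [-1.14, 1.46], [-1.82, 2.27], [-1.45, 1.34], [-3.14, 3.14]. Speed limits (rad/s): [2.22, 2.22, 2.79, 3.14, 3.14, 3.14].

### API

Orientations are given as a rotation vector (axis times angle).
In Python, from plant import bot gives the robot as it stands. The module is installed in compiled form; this text tells all that it offers.
- The arm moves only by the tool step_arm, never from a script. Its argument "rows" is a list of rows, each an object with "gripper": the closure, from 0 (fully open) to 1 (shut); "xyz": the shift along the tool's x, y, z scaled (see below), a list of three; "twist": the turn about the tool's z scaled (see below). In form: [{"gripper": gripper, "xyz": [dx, dy, dz], "twist": twist}, ...]. A call has 1 to 12 rows; each row shifts and turns the commanded pose from where the row before left it, along the tool's axes as they then stand; what a row does not reach is not made up. The controller multiplies each number of a shift by 2 cm and each number of a turn by 0.15 rad. A row lasts 1/8 s, in which the tool goes at most 62.5 mm and 10.7 degrees, less where a joint would pass 70% of its speed; a pose out of reach is approached as far as the arm can. A call with a number of a shift or a turn outside -1 to 1 is refused whole. A call with a gripper value outside its range is refused whole. The fingers move at their own pace and stop on an object; "grip_force" is the grip in N (left out, the last holds). Time passes only in rows, so rows that do not move let the fingers close. It gives the time, the measured TCP pose, the force, the opening and the grip force at its end, in the units of the state.
- bot.get_obs(): the state, without advancing time (a new reading comes with each control period).
- bot.camera(name): name is "scene" or "top" or "wrist"; returns the picture (420x560x3 uint8, blue, green, red); there is no depth.
- bot.camera_params(name): a dict with "vertical_fov" (degrees; the focal length in pixels is half the picture's height over the tangent of half this angle, whatever the lens; pixels are square), "cx", "cy" (the principal point, pixels), "extrinsics" (4x4, takes a point from world to camera coordinates); the wrist camera has in their place "T_tool_cam" (4x4, takes a point from camera to tool coordinates, whose origin is the TCP and whose axes are the flange's). Camera axes: x right, y down, z forward; pixel columns grow to the right and rows downward; lengths in m; the calibration is good to about 2 mm. The wrist camera is an equidistant fisheye: a pixel r from the principal point sees the ray r / f radians off the axis. A picture is of the moment at which its call begins: read the wrist's pose just before it. camera_params takes no time and is no camera call.
- bot.close_job(): hands the job in; it is judged then, once.
The state is a dict: "time_s": time; "joint_positions": joint angles; "qd": joint speeds; "joint_torque": joint torques, N m; "position": TCP position; "orientation": TCP orientation; "ft_force": force on the tool from outside, world axes, zero at the start; "ft_torque": the same for the moment, N m; "width": finger opening in m; "gripper_force": force on a finger pad.
Only numpy, scipy, OpenCV 4.12 (cv2) and the standard library are available. Lean on these libraries where they do the work, as an engineer would, in place of code of your own. Each camera call takes 0.05 s, during which the arm holds its last target. There are 200 camera calls.

### The job

Set the airflow selector on top of the grey dust extractor to 4: push its bar round clockwise with a fingertip, counting the clicks, until the bar's white-striped nose points at the orange dot (the black dot is 0, off), and never turn it past 4. Then press the green start button all the way in with a fingertip and let it come back out. Pinch and lift nothing, and leave the jar, the pot and the other things around where they are.

Things in the scene. Friction and masses are not known exactly. Their poses are not given: they have to be found in the camera images.
- extractor: Grey box-shaped bench dust extractor, fixed, 220 (its x) x 280 (its y) x 120 mm high, top level. Origin at the centre of its underside, z up; at yaw 0 its front (white filter drawer) faces -x. Black louvred intake on its -y side. On the flat top: the selector, the start button, a jar and a pot.
- dial_centre (a point): Point on the selector's vertical axis at the height of the extractor's top, at x = 10, y = 60 mm in its frame. Round it lies a flat white scale (radius 70, 1 mm high) with seven dots 60 mm out, 30 degrees apart, clockwise from above: black (0, along the extractor's +y), three green (1, 2, 3), orange (4; 30 degrees from its +x towards its -y), two red (5, 6).
- selector (a joint): Selector angle in rad, growing clockwise seen from above; 0 at the black dot, a click every 0.5236 (30 degrees), so 4 is 2.094; stops just outside 0 and 6. Sprung into each click: a moment of up to about 0.16 N m (5 N at 35 mm from the axis) takes it over the hump halfway, then it snaps on to the next click and stays there. Starts at a click from 0 to 2.
- selector_nose (a point): Middle of the end face of the selector bar's long end (nose), 48 mm from the axis, 26 mm above the extractor's top. The bar's flat side faces are thin grey plates on a black core (selector_c2 on the anticlockwise side: push there to turn it up; selector_c3 on the clockwise side). Both faces squeezed by the fingers at once counts as pinching.
- selector_top (a point): Point on the selector's axis at the top of its bar, 41 mm above the extractor's top. The selector is a black disc (radius 26, its top 11 mm above the extractor's top) with an upright bar across it: 14.5 mm thick, 48 mm from axis to nose (white stripe on top), 20 mm to the tail. Where it overhangs the disc, its underside is 11 mm above the extractor's top.
- start (a joint): Travel of the start button in m: 0 out, 0.006 fully in (about 5 N); it springs back.
- start_top (a point): Centre of the top of the round green start button (radius 14 mm, pressed straight down), on the extractor's top at x = -35, y = -85 mm in its frame.
- wax_jar: Loose amber glass jar with brass lid, 38 mm wide, 55 mm high, upright on the extractor's top near its far side. Origin at the centre of its underside. Leave alone.
- burr_pot: Loose small brass pot with a knob, 42 mm wide, 32 mm high, on the extractor's top near its front edge. Origin at the centre of its underside. Leave alone.
- plate: Loose black plate, 250 mm wide, 26 mm high, on the blue mat. Leave alone.
- hammer: Loose hammer lying on the table, 260 mm long. Leave alone.
- brush: Loose wooden brush lying on the table, 200 mm long. Leave alone.
- cup: Loose white mug, 72 mm wide, 80 mm high. Leave alone.
- wood_block: Loose light wooden block, 70 x 110 x 35 mm. Leave alone.
- succulent: Loose terracotta pot with a green succulent, about 96 mm wide, 200 mm high. Leave alone.

How it is judged:
By the outcome, as a careful person would: the job done as asked, in the order asked, and still so for the second after the job is handed in, with the robot touching nothing.
It also fails if it takes over 54 s, if anything falls off the work surface, if the arm or the gripper's body presses on something with over 40 N, if the wrist force passes 120 N, or if a joint passes its speed limit or range.

## Working session

There is one attempt and no reset: what is moved stays moved. The work goes in short steps, Python scripts to look and compute and a tool call to move; the robot and the scene stay as the last step left them, time stands still between calls to the robot, and variables do not carry over. Pictures are saved under pics/ and viewed, at most 10 in all, crops included, and the job is handed in when it is done.

Besides the shell and the picture viewer there is one more tool, called after "Request:" by a JSON object that holds its "name" and its "arguments". step_arm: Moves the arm, as the interface text tells. Shifts and turns lie within -1 to 1; 1 stands for 2 cm of shift or 0.15 rad of turn. Its arguments: {"type":"object","properties":{"rows":{"type":"array","items":{"type":"object","properties":{"gripper":{"type":"number"},"xyz":{"type":"array","items":{"type":"number"}},"twist":{"type":"number"}}}},"grip_force":{"type":"number"}},"required":["rows"]}

```bash
mkdir -p pics; python3 - <<'E'
from plant import bot
import cv2,numpy as np
o=bot.get_obs();print({k:np.round(v,3).tolist() for k,v in o.items()})
for n in("scene","top"):
    cv2.imwrite(f"pics/{n}.png",bot.camera(n));p=bot.camera_params(n);print(n,p['vertical_fov'],p['cx'],p['cy'],np.round(p['extrinsics'],3).tolist())
print(np.round(bot.camera_params('wrist')['T_tool_cam'],3).tolist())
E
```

```text
{'time_s': 0.0, 'joint_positions': [1.163, 0.239, -0.014, 1.319, -0.0, 1.571], 'qd': [0.001, -0.0, 0.0, 0.001, -0.001, -0.0], 'joint_torque': [-0.001, -53.878, 34.643, 0.018, 0.0, -0.0], 'position': [0.208, 0.482, 0.228], 'orientation': [-0.636, -3.076, 0.002], 'ft_force': [-0.316, -0.178, 0.037], 'ft_torque': [0.039, 0.009, 0.007], 'gripper_force': 0.0, 'width': 0.085}
scene 47.68912701356385 284.69910542201507 206.27018743119055 [[-0.781, 0.624, -0.008, 0.384], [0.533, 0.659, -0.53, -0.208], [-0.326, -0.419, -0.848, 1.54], [0.0, 0.0, 0.0, 1.0]]
top 53.6224492063548 282.2998655622758 212.70907244908545 [[0.023, -1.0, 0.017, 0.003], [-0.999, -0.023, -0.044, 0.512], [0.044, -0.016, -0.999, 1.275], [0.0, 0.0, 0.0, 1.0]]
[[-0.001, -0.96, -0.281, 0.071], [1.0, -0.001, 0.0, -0.0], [-0.0, -0.281, 0.96, -0.146], [0.0, 0.0, 0.0, 1.0]]
```

View pics/top.png

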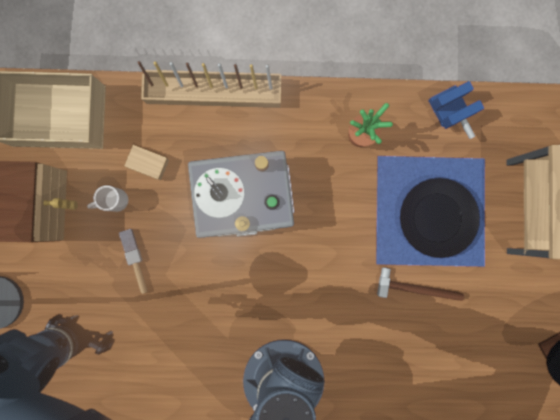

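View pics/scene.png

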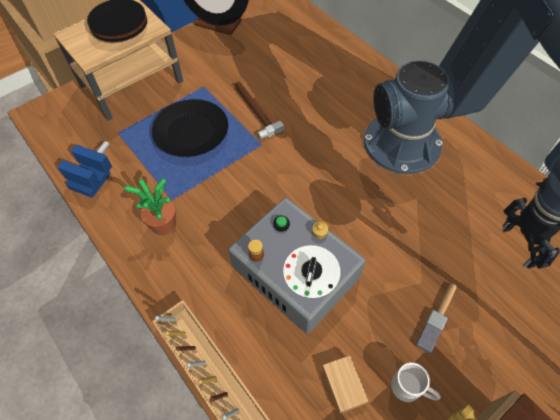

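The top view shows the extractor at about (240,194), with the dial at (219,194), the green button at (272,202), the jar at (261,162) and the pot at (242,223). Next I'll measure from both views.

```bash
cat > h.py <<'E'
import numpy as np,cv2
from plant import bot
def ray(n,u,v):
    p=bot.camera_params(n);f=210/np.tan(np.radians(p['vertical_fov']/2));E=np.array(p['extrinsics'])
    d=E[:3,:3].T@np.array([(u-p['cx'])/f,(v-p['cy'])/f,1]);return -E[:3,:3].T@E[:3,3],d
def onz(n,u,v,z):
    c,d=ray(n,u,v);return c+d*(z-c[2])/d[2]
E
python3 - <<'E'
from h import *
for n,(x0,x1,y0,y1) in {"top":(180,305,140,245),"scene":(220,375,190,335)}.items():
    im=cv2.imread(f"pics/{n}.png");c=im[y0:y1,x0:x1];h=cv2.cvtColor(c,cv2.COLOR_BGR2HSV)
    cv2.imwrite(f"pics/{n}_c.png",cv2.resize(c,None,fx=4,fy=4,interpolation=cv2.INTER_CUBIC))
    for nm,lo,hi in(("green",(45,110,50),(85,255,255)),("red",(0,120,150),(18,255,255)),("white",(0,0,190),(180,40,255))):
        m=cv2.inRange(h,lo,hi);k,_,s,ce=cv2.connectedComponentsWithStats(m)
        for i in range(1,k):
            if s[i,4]>=3:
                u,v=ce[i]+[x0,y0];print(n,nm,s[i,4],np.round([u,v],1),np.round(onz(n,u,v,.121),3)[:2])
E
python3 -c "
import cv2,numpy as np
a=cv2.imread('pics/top_c.png');b=cv2.imread('pics/scene_c.png')
cv2.imwrite('pics/top_c2.png',a)"
```

```text
top red 6 [302.5 141.3] [ 0.712 -0.037]
top red 8 [296.6 242.4] [ 0.424 -0.026]
top white 1333 [217.9 193.9] [0.555 0.2  ]
top white 7 [209.3 180.9] [0.592 0.225]
scene green 107 [280.9 221.3] [0.535 0.04 ]
scene green 9 [295. 287.] [0.622 0.206]
scene green 12 [306.5 292.5] [0.61  0.234]
scene green 9 [319.3 292.1] [0.585 0.252]
scene red 494 [231.  199.1] [ 0.597 -0.099]
scene red 161 [271.9 195. ] [ 0.502 -0.04 ]
scene red 2995 [348.5 264.9] [0.482 0.244]
scene red 176 [367.1 210.2] [0.335 0.158]
scene red 11 [293.5 255.4] [0.572 0.138]
scene red 1279 [231.1 308.1] [0.773 0.152]
scene red 13 [287.6 265.4] [0.6  0.15]
scene red 13 [288.4 276.6] [0.618 0.175]
scene red 3 [373. 311.] [0.518 0.367]
scene red 59 [260.4 328.2] [0.749 0.234]
scene white 1683 [312.8 270.7] [0.561 0.2  ]
scene white 17 [309.1 276.5] [0.578 0.206]
```

View pics/top_c.png

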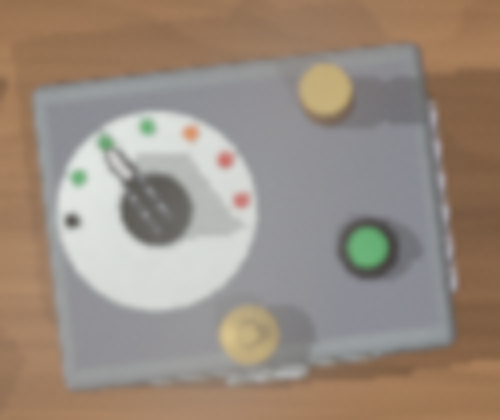

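The nose points at the second green dot (crop (106,144)), so the selector is at 2 and needs two clicks clockwise to reach orange at (190,132). Now I'll fit the frame to the dots and plan the approach.

```bash
cat >> h.py <<'E'
from scipy.spatial.transform import Rotation as Rn
def fit(ks,P):
    z=np.array([p[0]+1j*p[1] for p in P]);m=.06*np.exp(1j*np.radians(90-30*np.array(ks)))
    e=np.vdot(m-m.mean(),z-z.mean());e/=abs(e);c=z.mean()-e*m.mean()
    return c,np.angle(e),abs(z-c-e*m)
def pt(c,yaw,x,y):  # extractor-frame mm -> world
    w=c+np.exp(1j*yaw)*((x-10)+1j*(y-60))/1e3;return np.array([w.real,w.imag])
E
python3 - <<'E'
from h import *
t=[(72,220),(78,178),(106,144),(148,127),(190,132),(225,160),(241,200)]
T=[onz("top",180+(x-1.5)/4,140+(y-1.5)/4,.121)[:2] for x,y in t]
S=[onz("scene",*p,.121)[:2] for p in[(319.3,292.1),(306.5,292.5),(295,287),(288.4,276.6),(287.6,265.4),(293.5,255.4)]]
for ks,P in((range(7),T),(range(1,7),S)):
    c,y,r=fit(list(ks),P);print(c,np.degrees(y),np.round(r,4),pt(c,y,-35,-85))
print(onz("top",180+367/4-.4,140+247/4-.4,.13),onz("scene",280.9,221.3,.13))
print('jar',onz("top",180+325/4,140+91/4,.175),'pot',onz("top",180+248/4,140+334/4,.15))
R=Rn.from_rotvec(bot.get_obs()['orientation']).as_matrix();print(R.round(3))
E
```

```text
(0.5601331310177861+0.1971892068096398j) 8.368013258665071 [0.0006 0.0006 0.0007 0.0008 0.0007 0.0002 0.0002] [0.53671417 0.04718403]
(0.5628124485149371+0.1968867748104125j) 8.305266858068128 [0.0003 0.0002 0.0002 0.0008 0.0005 0.0004] [0.53922922 0.04690734]
[0.53725102 0.04795203 0.13      ] [0.53788419 0.04446351 0.13      ]
jar [0.63828059 0.07733257 0.175     ] pot [0.47281912 0.12703221 0.15      ]
[[-0.918  0.397 -0.   ]
 [ 0.397  0.918 -0.001]
 [-0.    -0.001 -1.   ]]
```

Request:
{"name": "step_arm", "arguments": {"rows": [{"gripper": 1,"xyz": [0,0,0],"twist": 0.82},{"gripper": 1,"xyz": [0,0,0],"twist": 0.82},{"gripper": 1,"xyz": [0,0,0],"twist": 0.82},{"gripper": 1,"xyz": [0,0,0],"twist": 0.82},{"gripper": 1,"xyz": [-0.98,0.34,0],"twist": 0},{"gripper": 1,"xyz": [-0.98,0.34,0],"twist": 0},{"gripper": 1,"xyz": [-0.98,0.34,0],"twist": 0},{"gripper": 1,"xyz": [-0.98,0.34,0],"twist": 0},{"gripper": 1,"xyz": [-0.98,0.34,0],"twist": 0},{"gripper": 1,"xyz": [-0.98,0.34,0],"twist": 0},{"gripper": 1,"xyz": [-0.98,0.34,0],"twist": 0},{"gripper": 1,"xyz": [-0.98,0.34,0],"twist": 0}], "grip_force": 20}}

```text
time_s: 1.6
position: [0.3487, 0.3924, 0.2279]
orientation: [-1.366, -2.829, 0.001]
ft_force: [-0.5, 0.8, -0.2]
width: -0.0002
gripper_force: 0.0
```

Request:
{"name": "step_arm", "arguments": {"rows": [{"gripper": 1,"xyz": [-0.98,0.34,0],"twist": 0},{"gripper": 1,"xyz": [-0.98,0.34,0],"twist": 0},{"gripper": 1,"xyz": [-0.98,0.34,0],"twist": 0},{"gripper": 1,"xyz": [-0.98,0.34,0],"twist": 0},{"gripper": 1,"xyz": [-0.98,0.34,0],"twist": 0},{"gripper": 1,"xyz": [-0.98,0.34,0],"twist": 0},{"gripper": 1,"xyz": [-0.98,0.34,0],"twist": 0},{"gripper": 1,"xyz": [-0.98,0.34,0],"twist": 0},{"gripper": 1,"xyz": [-0.98,0.34,0],"twist": 0},{"gripper": 1,"xyz": [-0.98,0.34,0],"twist": 0},{"gripper": 1,"xyz": [0,0,0],"twist": 0},{"gripper": 1,"xyz": [0,0,0],"twist": 0}]}}

```text
time_s: 3.1
position: [0.5233, 0.2816, 0.2281]
orientation: [-1.366, -2.828, 0.0]
ft_force: [-0.7, -0.1, 0.4]
width: 0.0
gripper_force: 0.0
```

```bash
python3 - <<'E'
from h import *
o=bot.get_obs();p=bot.camera_params('wrist');print({k:v for k,v in p.items() if k!='T_tool_cam'})
cv2.imwrite("pics/w1.png",bot.camera('wrist'));print(o['time_s'],o['position'],np.round(o['joint_positions'],2),o['width'],o['ft_force'])
print(Rn.from_rotvec(o['orientation']).as_matrix().round(3))
E
```

```text
{'vertical_fov': 65.70646984690485, 'cx': 279.5700717292041, 'cy': 214.6054317495249}
3.1 [0.52334841 0.28161838 0.22806718] [0.49 0.36 0.16 1.37 0.   1.39] 2.0053623634827786e-05 [-0.72794536 -0.11014781  0.37355718]
[[-0.622  0.783 -0.001]
 [ 0.783  0.622 -0.   ]
 [ 0.    -0.    -1.   ]]
```

View pics/w1.png

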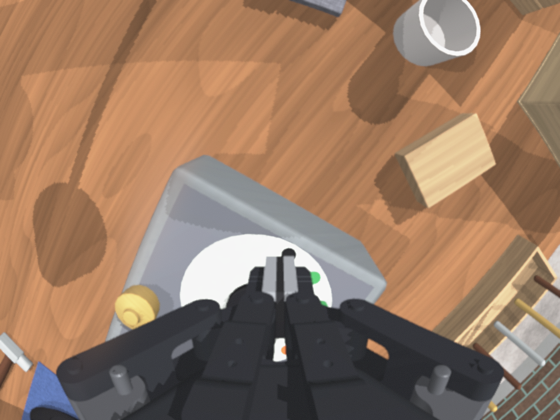

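The wrist view shows the fingers in front of the dial, with the black dot just past the tips at (288,253), which agrees with the estimate. Next I move to the standoff beside the nose and lower.

Request:
{"name": "step_arm", "arguments": {"rows": [{"gripper": 1,"xyz": [-0.98,0.32,0],"twist": 0},{"gripper": 1,"xyz": [-0.98,0.32,0],"twist": 0},{"gripper": 1,"xyz": [-0.98,0.32,0],"twist": 0},{"gripper": 1,"xyz": [0,0,0],"twist": 0},{"gripper": 1,"xyz": [0,0,0.84],"twist": 0},{"gripper": 1,"xyz": [0,0,0.84],"twist": 0},{"gripper": 1,"xyz": [0,0,0.84],"twist": 0},{"gripper": 1,"xyz": [0,0,0.84],"twist": 0},{"gripper": 1,"xyz": [0,0,0],"twist": 0},{"gripper": 1,"xyz": [-0.4,0,0],"twist": 0},{"gripper": 1,"xyz": [0,0,0],"twist": 0}]}}

```text
time_s: 4.53
position: [0.5808, 0.241, 0.1619]
orientation: [1.367, 2.828, 0.001]
ft_force: [-0.1, 0.8, -0.1]
width: -0.0001
gripper_force: 0.0
```

```bash
python3 - <<'E'
from h import *
a=bot.camera('top')[140:245,180:305];b=bot.camera('scene')[190:335,220:375]
r=lambda c:cv2.resize(c,(390,380),interpolation=cv2.INTER_CUBIC)
cv2.imwrite("pics/p2.png",np.hstack([r(a),r(b)]))
E
```

```text
(no output)
```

View pics/p2.png

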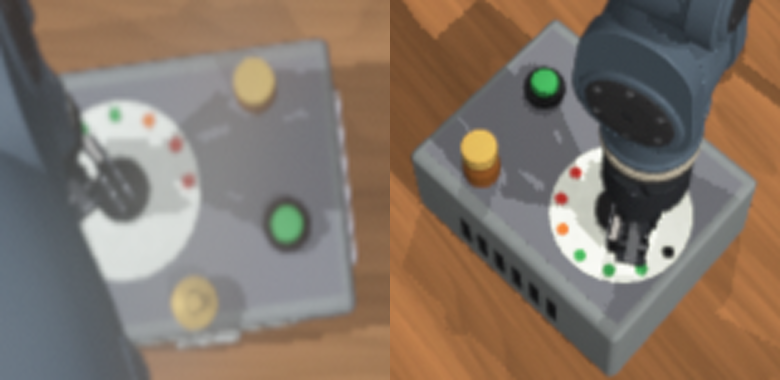

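The finger is down beside the nose on its anticlockwise side (right half, about (625,240)), clear of the jar and pot. I'll start pushing along the arc.

Request:
{"name": "step_arm", "arguments": {"rows": [{"gripper": 1,"xyz": [-0.2,0,0],"twist": 0},{"gripper": 1,"xyz": [0,0,0],"twist": 0}]}}

```text
time_s: 4.88
position: [0.5827, 0.238, 0.1611]
orientation: [1.366, 2.829, 0.0]
ft_force: [0.1, -0.0, 0.7]
width: -0.0
gripper_force: 0.0
```

Request:
{"name": "step_arm", "arguments": {"rows": [{"gripper": 1,"xyz": [-0.225,0.085,0],"twist": 0.7},{"gripper": 1,"xyz": [0,0,0],"twist": 0}]}}

```text
time_s: 5.12
position: [0.5868, 0.2356, 0.161]
orientation: [1.512, 2.754, -0.0]
ft_force: [0.2, -0.1, -0.5]
width: 0.0
gripper_force: 0.0
```

Request:
{"name": "step_arm", "arguments": {"rows": [{"gripper": 1,"xyz": [-0.225,0.085,0],"twist": 0.7},{"gripper": 1,"xyz": [0,0,0],"twist": 0}]}}

```text
time_s: 5.38
position: [0.5905, 0.2328, 0.1609]
orientation: [-1.652, -2.672, 0.0]
ft_force: [-0.1, 0.4, -0.1]
width: -0.0
gripper_force: 0.0
```

Request:
{"name": "step_arm", "arguments": {"rows": [{"gripper": 1,"xyz": [-0.15,0.04,0],"twist": 0.4},{"gripper": 1,"xyz": [0,0,0],"twist": 0}]}}

```text
time_s: 5.62
position: [0.5924, 0.2305, 0.161]
orientation: [-1.73, -2.622, 0.0]
ft_force: [0.3, 0.8, -0.8]
width: 0.0001
gripper_force: 0.0
```

```bash
python3 - <<'E'
from h import *
a=bot.camera('top')[140:245,180:305];b=bot.camera('scene')[220:320,270:370]
r=lambda c:cv2.resize(c,(390,390),interpolation=cv2.INTER_CUBIC)
cv2.imwrite("pics/p3.png",np.hstack([r(a),r(b)]))
print(bot.get_obs()['ft_force'])
E
```

```text
[-0.35038325 -0.401424    0.56441568]
```

View pics/p3.png

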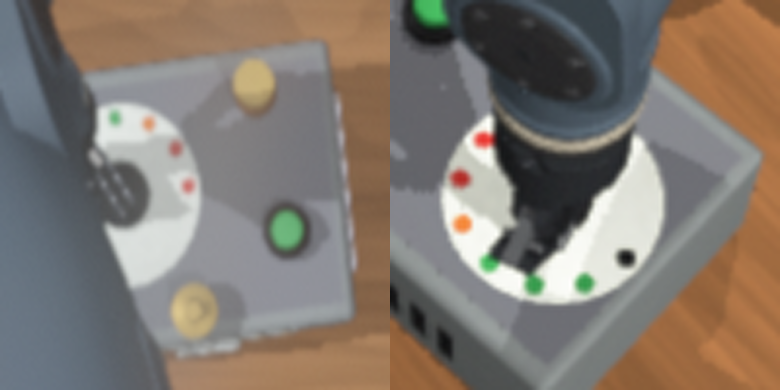

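```bash
python3 - <<'E'
from h import *
a=cv2.imread("pics/p2.png")[:,:390];a=cv2.resize(a,(125,105))[35:75,15:55]
b=bot.camera('top')[175:215,195:235]
c=cv2.imread("pics/top.png")[175:215,195:235]
r=lambda c:cv2.resize(c,(260,260),interpolation=cv2.INTER_CUBIC)
cv2.imwrite("pics/p4.png",np.clip(np.hstack([r(c),r(a),r(b)])*1.5,0,255).astype('uint8'))
E
```

```text
(no output)
```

View pics/p4.png

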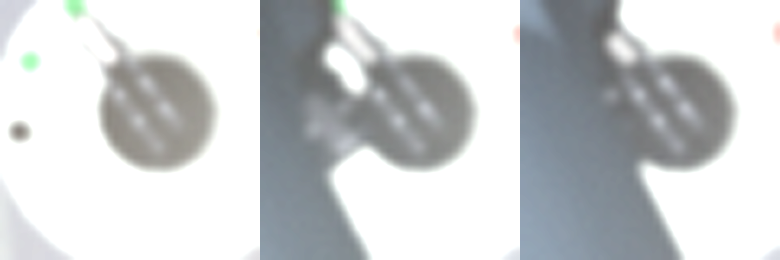

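The bar still points at 2, since the three crops (before, beside, now) show the same bar angle. The finger is close but not yet loading it. I'll push straight on in small steps while watching the force.

Request:
{"name": "step_arm", "arguments": {"rows": [{"gripper": 1,"xyz": [-0.1,0,0],"twist": 0},{"gripper": 1,"xyz": [0,0,0],"twist": 0}]}}

```text
time_s: 6.02
position: [0.5933, 0.2286, 0.161]
orientation: [1.734, 2.62, -0.0]
ft_force: [0.2, -0.6, 0.2]
width: -0.0003
gripper_force: 0.0
```

Request:
{"name": "step_arm", "arguments": {"rows": [{"gripper": 1,"xyz": [-0.1,0,0],"twist": 0},{"gripper": 1,"xyz": [0,0,0],"twist": 0}]}}

```text
time_s: 6.28
position: [0.5941, 0.2267, 0.161]
orientation: [-1.735, -2.619, 0.0]
ft_force: [-0.2, 1.0, 0.1]
width: -0.0002
gripper_force: 0.0
```

```bash
python3 - <<'E'
from h import *
def proj(n,P):
    p=bot.camera_params(n);f=210/np.tan(np.radians(p['vertical_fov']/2));q=np.array(p['extrinsics'])@np.r_[P,1];return np.array([f*q[0]/q[2]+p['cx'],f*q[1]/q[2]+p['cy']])
t=bot.get_obs()['position'];tip=t-[0,0,.022];D=np.array([.561,.197,.161])
out=[]
for n,(x0,y0,w) in {"top":(195,172,45),"scene":(275,235,75)}.items():
    im=bot.camera(n)[y0:y0+w,x0:x0+w];s=390/w
    im=np.clip(cv2.resize(im,(390,390),interpolation=cv2.INTER_CUBIC)*1.6,0,255).astype('uint8')
    def m(P,c): 
        a=tuple(int(v) for v in (proj(n,P)-[x0,y0])*s);cv2.circle(im,a,3,c,-1)
    m(tip,(255,0,255));m(D,(0,255,255))
    for k,c in((2,(0,255,0)),(3,(255,0,0))):
        a=np.radians(98.3-30*k);m(D+.048*np.array([np.cos(a),np.sin(a),0]),c)
    out.append(im)
cv2.imwrite("pics/p5.png",np.hstack(out))
E
```

```text
(no output)
```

View pics/p5.png

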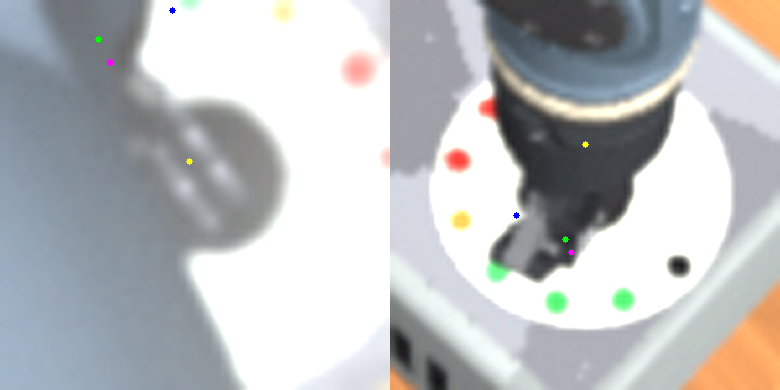

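In the scene half the finger and bar overlap around (520–571,250), and the top half is mostly hidden by the arm. I'll back off and check the selector angle numerically.

Request:
{"name": "step_arm", "arguments": {"rows": [{"gripper": 1,"xyz": [1,0,0],"twist": 0},{"gripper": 1,"xyz": [0.3,0,-1],"twist": 0},{"gripper": 1,"xyz": [0,0,-1],"twist": 0},{"gripper": 1,"xyz": [1,0,-1],"twist": 0},{"gripper": 1,"xyz": [1,0,-1],"twist": 0},{"gripper": 1,"xyz": [1,0,0],"twist": 0},{"gripper": 1,"xyz": [1,0,0],"twist": 0},{"gripper": 1,"xyz": [1,0,0],"twist": 0},{"gripper": 1,"xyz": [0,0,0],"twist": 0}]}}

```text
time_s: 7.5
position: [0.5439, 0.3443, 0.2401]
orientation: [-1.731, -2.621, 0.002]
ft_force: [0.2, 0.6, 0.4]
width: 0.0002
gripper_force: 0.0
```

```bash
python3 - <<'E'
from h import *
print(bot.get_obs()['position'])
out=[]
for n in("scene","top"):
    im=bot.camera(n);cv2.imwrite(f"pics/{n}3.png",im)
    x0,y0,w={"top":(190,165,60),"scene":(275,235,75)}[n]
    for s in(cv2.imread(f"pics/{n}.png"),im):
        out.append(cv2.resize(s[y0:y0+w,x0:x0+w],(290,290),interpolation=cv2.INTER_CUBIC))
cv2.imwrite("pics/p6.png",np.vstack([np.hstack(out[:2]),np.hstack(out[2:])]))
E
```

```text
[0.54387774 0.34429466 0.24011393]
```

View pics/p6.png

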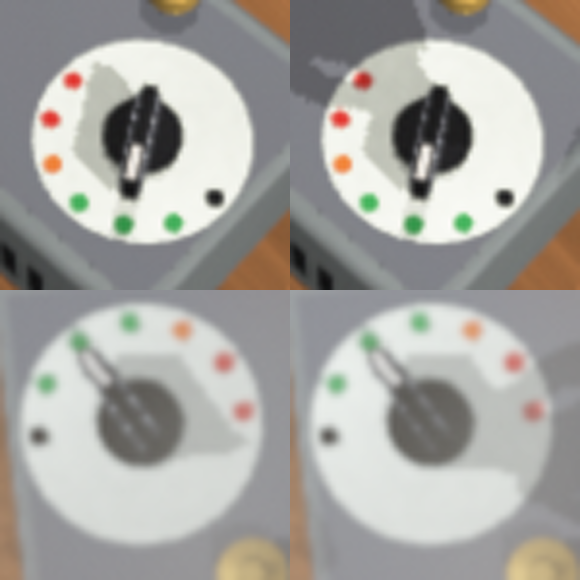

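Both views show the selector still at 2: the nose is at the second green dot, (125,195) in the scene crops and (375,350) in the top crops. The first push ended at or before the hump and sprang back. I'll repeat it and go further.

Request:
{"name": "step_arm", "arguments": {"rows": [{"gripper": 1,"xyz": [-1,0,0],"twist": 0},{"gripper": 1,"xyz": [-1,0,0],"twist": 0},{"gripper": 1,"xyz": [-1,0,0],"twist": 0},{"gripper": 1,"xyz": [-1,0,0],"twist": 0},{"gripper": 1,"xyz": [-1,0,0.99],"twist": 0},{"gripper": 1,"xyz": [0,0,0.99],"twist": 0},{"gripper": 1,"xyz": [0,0,0.99],"twist": 0},{"gripper": 1,"xyz": [0,0,0.99],"twist": 0},{"gripper": 1,"xyz": [0,0,0],"twist": 0},{"gripper": 1,"xyz": [-0.8,0,0],"twist": 0},{"gripper": 1,"xyz": [0,0,0],"twist": 0}]}}

```text
time_s: 8.98
position: [0.5913, 0.2347, 0.1628]
orientation: [1.736, 2.617, 0.002]
ft_force: [0.4, 0.8, -0.3]
width: -0.0
gripper_force: 0.0
```

Request:
{"name": "step_arm", "arguments": {"rows": [{"gripper": 1,"xyz": [-0.35,0,0],"twist": 0},{"gripper": 1,"xyz": [0,0,0],"twist": 0}]}}

```text
time_s: 9.22
position: [0.5932, 0.2291, 0.1621]
orientation: [1.735, 2.619, 0.001]
ft_force: [0.2, -0.6, -0.5]
width: 0.0002
gripper_force: 0.0
```

Request:
{"name": "step_arm", "arguments": {"rows": [{"gripper": 1,"xyz": [-0.2,0,0],"twist": 0},{"gripper": 1,"xyz": [0,0,0],"twist": 0}]}}

```text
time_s: 9.48
position: [0.5945, 0.2258, 0.1618]
orientation: [1.734, 2.619, -0.0]
ft_force: [-0.3, 0.2, -0.2]
width: -0.0002
gripper_force: 0.0
```

```bash
cat >> h.py <<'E'
def barstat():
    """stats of top-camera image near the dial: fraction of pixels differing from the start along r=8..20 mm (disc/bar plate zone)"""
    a=cv2.imread("pics/top.png").astype(float);b=bot.camera("top").astype(float)
    return a,b
E
python3 - <<'E'
from h import *
F=[]
for i in range(8): bot.camera("top");o=bot.get_obs();F.append(o['ft_force'])
print(o['position'],np.mean(F,0).round(2),np.std(F,0).round(2),o['time_s'])
E
```

```text
[0.59440896 0.22596981 0.16178635] [ 0.   -0.14  0.  ] [0.46 0.47 0.39] 9.875
```

Mean force is zero here, so there is no contact. I'll put everything useful into one last close composite.

```bash
cat >> h.py <<'E'
def proj(n,P):
    p=bot.camera_params(n);f=210/np.tan(np.radians(p['vertical_fov']/2));q=np.array(p['extrinsics'])@np.r_[P,1];return np.array([f*q[0]/q[2]+p['cx'],f*q[1]/q[2]+p['cy']])
E
python3 - <<'E'
from h import *
o=bot.get_obs();t=o['position'];R=Rn.from_rotvec(o['orientation']).as_matrix()
w=bot.camera('wrist');cv2.imwrite("pics/w6.png",w)
s=bot.camera('scene');cv2.imwrite("pics/s6.png",s);s0=cv2.imread("pics/scene3.png");tp=bot.camera('top');cv2.imwrite("pics/t6.png",tp)
x0,y0,W,H=280,245,60,45;k=400/W
up=lambda c,wd=400,h=300:cv2.resize(c,(wd,h),interpolation=cv2.INTER_CUBIC)
a=up(s[y0:y0+H,x0:x0+W]);b=up(s0[y0:y0+H,x0:x0+W]);b2=a.copy()
# expected finger tip rectangle (22 x 29) at tip height, on clean image and live one
c=[t+R@np.array([sx*.011,sy*.0145,.022]) for sx,sy in((1,1),(1,-1),(-1,-1),(-1,1))]
for im in(b,b2):
    cv2.polylines(im,[np.int32([(proj('scene',p)-[x0,y0]+.5)*k for p in c])],True,(255,0,255),1)
wr=up(w[180:330,180:380])
cv2.imwrite("pics/p7.png",np.vstack([np.hstack([a,b]),np.hstack([b2,wr])]))
E
```

```text
(no output)
```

View pics/p7.png

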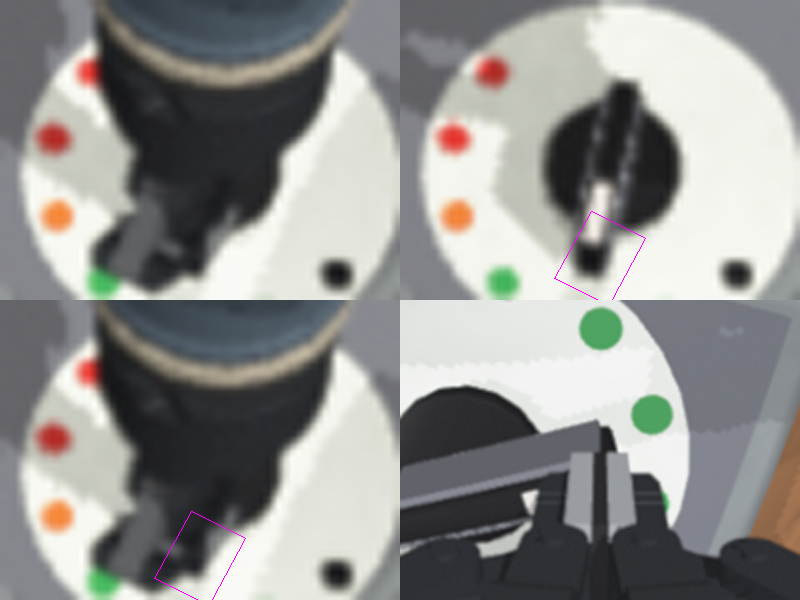

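The wrist crop shows the light-grey fingertips (575–630, 455) drawn over the bar's top and its grey plate. The bar is still 15° off the tool, at 2, so the tips probably ride above it. I'll back off beside it and feel downward for the real tip height.

Request:
{"name": "step_arm", "arguments": {"rows": [{"gripper": 1,"xyz": [0.7,0,0],"twist": 0},{"gripper": 1,"xyz": [0.7,0,0],"twist": 0},{"gripper": 1,"xyz": [0,0,0.3],"twist": 0},{"gripper": 1,"xyz": [0,0,0.3],"twist": 0},{"gripper": 1,"xyz": [0,0,0],"twist": 0}]}}

```text
time_s: 10.65
position: [0.5832, 0.2513, 0.1489]
orientation: [-1.734, -2.619, 0.002]
ft_force: [0.0, 0.6, -0.5]
width: 0.0
gripper_force: 0.0
```

Request:
{"name": "step_arm", "arguments": {"rows": [{"gripper": 1,"xyz": [0,0,0.15],"twist": 0},{"gripper": 1,"xyz": [0,0,0],"twist": 0}]}}

```text
time_s: 10.9
position: [0.5835, 0.2514, 0.1466]
orientation: [-1.735, -2.619, 0.0]
ft_force: [-0.8, -1.1, 0.4]
width: 0.0001
gripper_force: 0.0
```

Request:
{"name": "step_arm", "arguments": {"rows": [{"gripper": 1,"xyz": [0,0,0.15],"twist": 0},{"gripper": 1,"xyz": [0,0,0],"twist": 0}]}}

```text
time_s: 11.15
position: [0.5834, 0.2516, 0.1436]
orientation: [-1.735, -2.619, 0.001]
ft_force: [0.0, 0.3, 0.0]
width: 0.0
gripper_force: 0.0
```

Request:
{"name": "step_arm", "arguments": {"rows": [{"gripper": 1,"xyz": [0,0,0.1],"twist": 0},{"gripper": 1,"xyz": [0,0,0],"twist": 0}]}}

```text
time_s: 11.4
position: [0.5834, 0.2516, 0.1416]
orientation: [-1.734, -2.619, 0.001]
ft_force: [0.8, 0.5, 0.5]
width: -0.0004
gripper_force: 0.0
```

Request:
{"name": "step_arm", "arguments": {"rows": [{"gripper": 1,"xyz": [0,0,0.1],"twist": 0},{"gripper": 1,"xyz": [0,0,0],"twist": 0}]}}

```text
time_s: 11.65
position: [0.5834, 0.2516, 0.1396]
orientation: [-1.734, -2.619, 0.001]
ft_force: [-0.0, -0.7, -0.5]
width: 0.0001
gripper_force: 0.0
```

Request:
{"name": "step_arm", "arguments": {"rows": [{"gripper": 1,"xyz": [0,0,0.15],"twist": 0},{"gripper": 1,"xyz": [0,0,0],"twist": 0}]}}

```text
time_s: 11.9
position: [0.5834, 0.2516, 0.1365]
orientation: [-1.734, -2.619, 0.001]
ft_force: [0.2, 0.2, -0.2]
width: -0.0
gripper_force: 0.0
```

Request:
{"name": "step_arm", "arguments": {"rows": [{"gripper": 1,"xyz": [0,0,0.15],"twist": 0},{"gripper": 1,"xyz": [0,0,0],"twist": 0}]}}

```text
time_s: 12.15
position: [0.5834, 0.2516, 0.1334]
orientation: [-1.734, -2.619, 0.001]
ft_force: [-0.3, 0.1, -0.4]
width: -0.0
gripper_force: 0.0
```

```bash
python3 - <<'E'
from h import *
# where the fingertips show in the scene view: changed pixels against the clear view, along the TCP axis
s=bot.camera('scene');s0=cv2.imread("pics/scene3.png");o=bot.get_obs();t=o['position'];R=Rn.from_rotvec(o['orientation']).as_matrix();cv2.imwrite("pics/s8.png",s)
print(t,o['ft_force'])
for sx,sy in((0,0),(0,1),(1,0),(-1,0),(1,1),(-1,1)):
    r=[]
    for z in np.arange(-.03,.031,.004):
        u,v=proj('scene',t+R@np.array([sx*.008,sy*.011,z]));r.append(int(s[int(round(v)),int(round(u))].mean()))
    print(sx,sy,r)
E
```

```text
[0.58341843 0.25161885 0.13363297] [-0.25152541 -0.09081134 -0.75543942]
0 0 [37, 37, 42, 42, 38, 38, 38, 38, 36, 36, 38, 45, 45, 46, 83, 83]
0 1 [39, 37, 31, 31, 32, 45, 45, 60, 55, 55, 89, 89, 65, 87, 87, 103]
1 0 [49, 74, 74, 69, 110, 110, 134, 174, 174, 201, 219, 219, 226, 213, 212, 149]
-1 0 [40, 44, 44, 47, 48, 48, 45, 41, 41, 39, 35, 35, 44, 58, 87, 85]
1 1 [97, 120, 76, 84, 109, 109, 161, 161, 203, 175, 175, 120, 112, 112, 110, 110]
-1 1 [62, 71, 71, 75, 74, 74, 70, 70, 86, 74, 74, 38, 35, 40, 46, 46]
```

Request:
{"name": "step_arm", "arguments": {"rows": [{"gripper": 1,"xyz": [-0.3,0,0],"twist": 0},{"gripper": 1,"xyz": [0,0,0],"twist": 0}]}}

```text
time_s: 12.45
position: [0.5861, 0.2456, 0.1338]
orientation: [1.735, 2.619, -0.0]
ft_force: [-0.4, -0.1, 0.7]
width: -0.0001
gripper_force: 0.0
```

Request:
{"name": "step_arm", "arguments": {"rows": [{"gripper": 1,"xyz": [-0.2,0,0],"twist": 0},{"gripper": 1,"xyz": [0,0,0],"twist": 0}]}}

```text
time_s: 12.7
position: [0.5876, 0.2421, 0.1339]
orientation: [1.735, 2.619, -0.0]
ft_force: [0.5, 1.0, 0.7]
width: -0.0003
gripper_force: 0.0
```

Request:
{"name": "step_arm", "arguments": {"rows": [{"gripper": 1,"xyz": [-0.15,0,0],"twist": 0},{"gripper": 1,"xyz": [0,0,0],"twist": 0}]}}

```text
time_s: 12.95
position: [0.5888, 0.2398, 0.1339]
orientation: [-1.734, -2.619, -0.001]
ft_force: [0.1, 2.1, 0.3]
width: 0.0
gripper_force: 0.9
```

Request:
{"name": "step_arm", "arguments": {"rows": [{"gripper": 1,"xyz": [-0.1,0,0],"twist": 0},{"gripper": 1,"xyz": [0,0,0],"twist": 0}]}}

```text
time_s: 13.2
position: [0.5896, 0.2381, 0.1339]
orientation: [1.734, 2.619, 0.001]
ft_force: [1.2, 4.5, 0.7]
width: 0.0005
gripper_force: 1.7
```

Contact: the force rises to 4.5 N, so the tips do sit higher than nominal. I'll keep pushing in small steps.

Request:
{"name": "step_arm", "arguments": {"rows": [{"gripper": 1,"xyz": [-0.1,0,0],"twist": 0},{"gripper": 1,"xyz": [0,0,0],"twist": 0}]}}

```text
time_s: 13.45
position: [0.5904, 0.2364, 0.134]
orientation: [1.734, 2.619, 0.001]
ft_force: [1.1, 4.8, -0.1]
width: -0.0002
gripper_force: 2.0
```

Request:
{"name": "step_arm", "arguments": {"rows": [{"gripper": 1,"xyz": [-0.1,0,0],"twist": 0},{"gripper": 1,"xyz": [0,0,0],"twist": 0}]}}

```text
time_s: 13.7
position: [0.5911, 0.2343, 0.1339]
orientation: [1.734, 2.619, 0.0]
ft_force: [-0.3, 3.7, 1.4]
width: -0.0
gripper_force: 1.7
```

Request:
{"name": "step_arm", "arguments": {"rows": [{"gripper": 1,"xyz": [-0.1,0,0],"twist": 0},{"gripper": 1,"xyz": [0,0,0],"twist": 0}]}}

```text
time_s: 13.95
position: [0.5915, 0.2318, 0.1337]
orientation: [1.735, 2.619, -0.002]
ft_force: [-0.8, 2.0, -0.2]
width: -0.0001
gripper_force: 0.6
```

Request:
{"name": "step_arm", "arguments": {"rows": [{"gripper": 1,"xyz": [-0.1,0,0],"twist": 0},{"gripper": 1,"xyz": [0,0,0],"twist": 0}]}}

```text
time_s: 14.2
position: [0.5923, 0.2298, 0.1335]
orientation: [1.735, 2.619, -0.002]
ft_force: [0.0, -1.1, -0.1]
width: 0.0001
gripper_force: 0.0
```

Request:
{"name": "step_arm", "arguments": {"rows": [{"gripper": 1,"xyz": [-0.1,0,0],"twist": 0},{"gripper": 1,"xyz": [0,0,0],"twist": 0}]}}

```text
time_s: 14.45
position: [0.5933, 0.2283, 0.1337]
orientation: [1.735, 2.619, -0.001]
ft_force: [-0.1, 0.9, -0.1]
width: -0.0001
gripper_force: 0.0
```

```bash
python3 - <<'E'
from h import *
s=bot.camera('wrist');cv2.imwrite("pics/w9.png",s);w6=cv2.imread("pics/w6.png")
# bar plate line in the wrist view, left of the fingers: edges by Hough
for n,im in(("w6",w6),("now",s)):
    g=cv2.cvtColor(im,cv2.COLOR_BGR2GRAY)[190:330,150:272]
    L=cv2.HoughLinesP(cv2.Canny(g,40,120),1,np.pi/360,25,minLineLength=35,maxLineGap=5)
    print(n,[(l[0]+[150,190,150,190]).tolist()+[round(float(np.degrees(np.arctan2(l[0][1]-l[0][3],l[0][2]-l[0][0]))))] for l in L][:10] if L is not None else None)
E
```

```text
w6 [[181, 263, 271, 241, 14], [170, 282, 265, 260, 13], [167, 287, 264, 265, 13], [175, 302, 241, 289, 11], [150, 321, 196, 300, 25], [207, 299, 245, 291, 12], [204, 299, 243, 291, 12]]
now [[174, 275, 244, 293, -14]]
```

The bar now lies 14° clockwise of the tool, at about 9° in world, which is position 3 (8.3°). I repeat the same push turned 30° for the second click.

Request:
{"name": "step_arm", "arguments": {"rows": [{"gripper": 1,"xyz": [0,0.5,0],"twist": 0},{"gripper": 1,"xyz": [0,0,0],"twist": 0.87},{"gripper": 1,"xyz": [0,0,0],"twist": 0.87},{"gripper": 1,"xyz": [0,0,0],"twist": 0.87},{"gripper": 1,"xyz": [0,0,0],"twist": 0.87},{"gripper": 1,"xyz": [0,0,0],"twist": 0},{"gripper": 1,"xyz": [-0.45,0.25,0],"twist": 0},{"gripper": 1,"xyz": [0,0,0],"twist": 0}]}}

```text
time_s: 15.5
position: [0.6068, 0.2222, 0.1338]
orientation: [2.351, 2.084, -0.0]
ft_force: [0.8, -0.4, -0.1]
width: -0.0002
gripper_force: 0.0
```

Request:
{"name": "step_arm", "arguments": {"rows": [{"gripper": 1,"xyz": [-0.2,0,0],"twist": 0},{"gripper": 1,"xyz": [0,0,0],"twist": 0}]}}

```text
time_s: 15.75
position: [0.6063, 0.2191, 0.134]
orientation: [2.351, 2.083, 0.002]
ft_force: [2.4, 2.9, -0.6]
width: 0.0003
gripper_force: 1.6
```

Request:
{"name": "step_arm", "arguments": {"rows": [{"gripper": 1,"xyz": [-0.1,0,0],"twist": 0},{"gripper": 1,"xyz": [0,0,0],"twist": 0}]}}

```text
time_s: 16.0
position: [0.6061, 0.2174, 0.1341]
orientation: [2.351, 2.083, 0.002]
ft_force: [3.9, 4.1, -0.1]
width: 0.0002
gripper_force: 1.9
```

Request:
{"name": "step_arm", "arguments": {"rows": [{"gripper": 1,"xyz": [-0.1,0,0],"twist": 0},{"gripper": 1,"xyz": [0,0,0],"twist": 0}]}}

```text
time_s: 16.25
position: [0.6057, 0.2154, 0.1341]
orientation: [2.351, 2.083, 0.001]
ft_force: [3.7, 3.6, 1.1]
width: -0.0001
gripper_force: 2.0
```

Request:
{"name": "step_arm", "arguments": {"rows": [{"gripper": 1,"xyz": [-0.1,0,0],"twist": 0},{"gripper": 1,"xyz": [0,0,0],"twist": 0}]}}

```text
time_s: 16.5
position: [0.6049, 0.213, 0.1338]
orientation: [2.352, 2.083, -0.001]
ft_force: [0.9, 2.5, 1.2]
width: -0.0001
gripper_force: 1.2
```

Request:
{"name": "step_arm", "arguments": {"rows": [{"gripper": 1,"xyz": [-0.1,0,0],"twist": 0},{"gripper": 1,"xyz": [0,0,0],"twist": 0}]}}

```text
time_s: 16.75
position: [0.6042, 0.2104, 0.1334]
orientation: [-2.352, -2.083, 0.003]
ft_force: [0.3, 0.0, -0.8]
width: -0.0003
gripper_force: 0.0
```

```bash
python3 - <<'E'
from h import *
s=bot.camera('wrist');cv2.imwrite("pics/w10.png",s)
g=cv2.cvtColor(s,cv2.COLOR_BGR2GRAY)[190:330,150:272]
L=cv2.HoughLinesP(cv2.Canny(g,40,120),1,np.pi/360,25,minLineLength=30,maxLineGap=5)
print([(l[0]+[150,190,150,190]).tolist()+[round(float(np.degrees(np.arctan2(l[0][1]-l[0][3],l[0][2]-l[0][0]))))] for l in L][:10] if L is not None else None)
E
```

```text
[[172, 284, 245, 289, -4], [162, 315, 196, 299, 25], [150, 317, 170, 285, 58]]
```

Request:
{"name": "step_arm", "arguments": {"rows": [{"gripper": 1,"xyz": [0,0,0],"twist": 0},{"gripper": 1,"xyz": [0,0,0],"twist": 0}]}}

```text
time_s: 17.05
position: [0.6047, 0.2109, 0.1336]
orientation: [-2.352, -2.083, 0.001]
ft_force: [-0.5, 0.2, -0.4]
width: 0.0003
gripper_force: 0.0
```

```bash
python3 - <<'E'
from h import *
s=bot.camera('wrist');cv2.imwrite("pics/w11.png",s)
g=cv2.cvtColor(s,cv2.COLOR_BGR2GRAY)[190:330,150:272]
L=cv2.HoughLinesP(cv2.Canny(g,40,120),1,np.pi/360,25,minLineLength=30,maxLineGap=5)
print([(l[0]+[150,190,150,190]).tolist()+[round(float(np.degrees(np.arctan2(l[0][1]-l[0][3],l[0][2]-l[0][0]))))] for l in L][:10] if L is not None else None,bot.get_obs()['position'])
E
```

```text
[[174, 280, 240, 297, -14], [150, 311, 173, 280, 53]] [0.60477132 0.2110062  0.13367856]
```

The bar has settled 14° clockwise of the tool, which is position 4. I'll retract, rise and go over to the start button.

Request:
{"name": "step_arm", "arguments": {"rows": [{"gripper": 1,"xyz": [1,0,0],"twist": 0},{"gripper": 1,"xyz": [0,0,-1],"twist": 0},{"gripper": 1,"xyz": [0,0,-1],"twist": 0},{"gripper": 1,"xyz": [0,0,-1],"twist": 0},{"gripper": 1,"xyz": [0,0,-1],"twist": 0},{"gripper": 1,"xyz": [0,0,-1],"twist": 0},{"gripper": 1,"xyz": [-0.95,-0.23,0],"twist": 0},{"gripper": 1,"xyz": [-0.95,-0.23,0],"twist": 0},{"gripper": 1,"xyz": [-0.95,-0.23,0],"twist": 0},{"gripper": 1,"xyz": [-0.95,-0.23,0],"twist": 0},{"gripper": 1,"xyz": [-0.95,-0.23,0],"twist": 0},{"gripper": 1,"xyz": [-0.95,-0.23,0],"twist": 0}]}}

```text
time_s: 18.6
position: [0.5657, 0.1198, 0.2338]
orientation: [2.352, 2.083, -0.0]
ft_force: [-0.3, 0.3, 0.2]
width: 0.0003
gripper_force: 0.0
```

Request:
{"name": "step_arm", "arguments": {"rows": [{"gripper": 1,"xyz": [-0.95,-0.23,0],"twist": 0},{"gripper": 1,"xyz": [-0.95,-0.23,0],"twist": 0},{"gripper": 1,"xyz": [-0.95,-0.23,0],"twist": 0},{"gripper": 1,"xyz": [-0.95,-0.23,0],"twist": 0},{"gripper": 1,"xyz": [0,0,0],"twist": 1},{"gripper": 1,"xyz": [0,0,0],"twist": 1},{"gripper": 1,"xyz": [0,0,0],"twist": 0}]}}

```text
time_s: 19.48
position: [0.5385, 0.0473, 0.2338]
orientation: [2.636, 1.709, -0.0]
ft_force: [-0.2, 0.2, 0.4]
width: -0.0001
gripper_force: 0.0
```

```bash
cat >> h.py <<'E'
def nose(n):
    """bar angle: mean brightness along rays at r=10..44 mm in the bar-top plane, at each click"""
    g=cv2.cvtColor(bot.camera(n),cv2.COLOR_BGR2HSV);D=np.array([.561,.197,.155]);out=[]
    for k in range(7):
        a=np.radians(98.3-30*k);v=[]
        for r in np.arange(.03,.047,.002):
            u,w=proj(n,D+r*np.array([np.cos(a),np.sin(a),0]));v.append(g[int(round(w)),int(round(u)),2])
        out.append(int(np.mean(v)))
    return out
E
python3 - <<'E'
from h import *
import h
o=bot.get_obs();print(o['time_s'],o['position'],np.round(o['joint_positions'],2))
R=Rn.from_rotvec(o['orientation']).as_matrix();print(R.round(2))
print(nose('scene'),nose('top'))
class F:  # same on the start pictures, for comparison
    pass
cam=bot.camera
try:
    bot.camera=lambda n:cv2.imread(f"pics/{n}3.png");print('at 2:',nose('scene'),nose('top'))
except Exception as e: print(e)
# green button in the wrist view, cast on z=.13
w=cam('wrist') if True else None;cv2.imwrite("pics/w12.png",w)
m=cv2.inRange(cv2.cvtColor(w,cv2.COLOR_BGR2HSV),(45,110,50),(85,255,255));k,_,s,c=cv2.connectedComponentsWithStats(m)
p=bot.camera_params('wrist');f=210/np.tan(np.radians(p['vertical_fov']/2));T=np.array(p['T_tool_cam'])
for i in range(1,k):
    if s[i,4]>20:
        du,dv=c[i]-[p['cx'],p['cy']];r=np.hypot(du,dv);a=r/f;d=np.array([du/r*np.sin(a),dv/r*np.sin(a),np.cos(a)])
        d=R@T[:3,:3]@d;q=o['position']+R@T[:3,3];print(s[i],(q+d*(.132-q[2])/d[2]).round(3))
E
```

```text
19.475 [0.5385205  0.04731609 0.23380483] [ 0.09  0.26  0.04  1.34 -0.    2.08]
[[ 0.41  0.91 -0.  ]
 [ 0.91 -0.41 -0.  ]
 [-0.   -0.   -1.  ]]
[220, 135, 100, 161, 176, 203, 235] [211, 212, 209, 210, 176, 158, 149]
at 2: [239, 142, 210, 113, 192, 197, 198] [232, 233, 196, 216, 210, 203, 190]
[ 260  197   37   37 1044] [0.537 0.046 0.132]
[ 499  294   61   88 2618] [ 0.757 -0.23   0.132]
```

Request:
{"name": "step_arm", "arguments": {"rows": [{"gripper": 1,"xyz": [0,0,0.9],"twist": 0},{"gripper": 1,"xyz": [0,0,0.9],"twist": 0},{"gripper": 1,"xyz": [0,0,0.9],"twist": 0},{"gripper": 1,"xyz": [0,0,0.9],"twist": 0},{"gripper": 1,"xyz": [0,0,0],"twist": 0}]}}

```text
time_s: 20.25
position: [0.5378, 0.0478, 0.1607]
orientation: [-2.634, -1.71, 0.004]
ft_force: [0.4, -1.2, 0.1]
width: 0.0001
gripper_force: 0.0
```

Request:
{"name": "step_arm", "arguments": {"rows": [{"gripper": 1,"xyz": [0,0,0.2],"twist": 0},{"gripper": 1,"xyz": [0,0,0.2],"twist": 0},{"gripper": 1,"xyz": [0,0,0],"twist": 0}]}}

```text
time_s: 20.62
position: [0.5387, 0.0479, 0.1539]
orientation: [2.636, 1.708, -0.0]
ft_force: [-0.3, -0.2, 0.5]
width: 0.0001
gripper_force: 0.0
```

Request:
{"name": "step_arm", "arguments": {"rows": [{"gripper": 1,"xyz": [0,0,0.2],"twist": 0},{"gripper": 1,"xyz": [0,0,0],"twist": 0}]}}

```text
time_s: 20.88
position: [0.5386, 0.0479, 0.1496]
orientation: [-2.636, -1.708, 0.001]
ft_force: [-1.1, 0.8, -0.3]
width: -0.0002
gripper_force: 0.0
```

Request:
{"name": "step_arm", "arguments": {"rows": [{"gripper": 1,"xyz": [0,0,0.15],"twist": 0},{"gripper": 1,"xyz": [0,0,0],"twist": 0}]}}

```text
time_s: 21.12
position: [0.5386, 0.0479, 0.1466]
orientation: [-2.636, -1.708, 0.001]
ft_force: [0.3, 0.3, -0.1]
width: -0.0002
gripper_force: 0.0
```

Request:
{"name": "step_arm", "arguments": {"rows": [{"gripper": 1,"xyz": [0,0,0.15],"twist": 0},{"gripper": 1,"xyz": [0,0,0],"twist": 0}]}}

```text
time_s: 21.38
position: [0.5386, 0.0479, 0.1436]
orientation: [-2.636, -1.708, 0.001]
ft_force: [-0.1, -0.7, 0.5]
width: 0.0001
gripper_force: 0.0
```

Request:
{"name": "step_arm", "arguments": {"rows": [{"gripper": 1,"xyz": [0,0,0.15],"twist": 0},{"gripper": 1,"xyz": [0,0,0.15],"twist": 0},{"gripper": 1,"xyz": [0,0,0],"twist": 0}]}}

```text
time_s: 21.75
position: [0.5388, 0.0479, 0.1377]
orientation: [2.636, 1.708, -0.0]
ft_force: [-0.0, -0.3, 1.9]
width: 0.0001
gripper_force: 1.0
```

Request:
{"name": "step_arm", "arguments": {"rows": [{"gripper": 1,"xyz": [0,0,0.15],"twist": 0},{"gripper": 1,"xyz": [0,0,0],"twist": 0}]}}

```text
time_s: 22.0
position: [0.5388, 0.0479, 0.1349]
orientation: [2.636, 1.708, 0.0]
ft_force: [-0.5, 0.1, 4.0]
width: -0.0
gripper_force: 1.9
```

Request:
{"name": "step_arm", "arguments": {"rows": [{"gripper": 1,"xyz": [0,0,0.15],"twist": 0},{"gripper": 1,"xyz": [0,0,0],"twist": 0}]}}

```text
time_s: 22.25
position: [0.5389, 0.0479, 0.1328]
orientation: [2.636, 1.708, 0.002]
ft_force: [-3.1, -1.0, 12.8]
width: -0.0001
gripper_force: 6.7
```

Request:
{"name": "step_arm", "arguments": {"rows": [{"gripper": 1,"xyz": [0,0,0.15],"twist": 0},{"gripper": 1,"xyz": [0,0,0],"twist": 0}]}}

```text
time_s: 22.5
position: [0.5391, 0.0479, 0.1324]
orientation: [2.635, 1.707, 0.005]
ft_force: [-11.8, -1.2, 38.0]
width: -0.0003
gripper_force: 18.9
```

The button bottomed out: 6 mm of travel, then a hard stop at 38 N. I'll release, rise and clear the view.

Request:
{"name": "step_arm", "arguments": {"rows": [{"gripper": 1,"xyz": [0,0,-0.5],"twist": 0},{"gripper": 1,"xyz": [0,0,-1],"twist": 0},{"gripper": 1,"xyz": [0,0,-1],"twist": 0},{"gripper": 1,"xyz": [0,0,-1],"twist": 0},{"gripper": 1,"xyz": [0,0,-1],"twist": 0},{"gripper": 1,"xyz": [0,0,-1],"twist": 0},{"gripper": 1,"xyz": [-1,-1,0],"twist": 0},{"gripper": 1,"xyz": [-1,-1,0],"twist": 0},{"gripper": 1,"xyz": [-1,-1,0],"twist": 0},{"gripper": 1,"xyz": [-1,-1,0],"twist": 0},{"gripper": 1,"xyz": [-1,-1,0],"twist": 0},{"gripper": 1,"xyz": [-1,-1,0],"twist": 0}]}}

```text
time_s: 24.0
position: [0.3791, -0.0128, 0.2384]
orientation: [-2.636, -1.708, 0.001]
ft_force: [-0.9, -1.2, 0.5]
width: -0.0003
gripper_force: 0.0
```

Request:
{"name": "step_arm", "arguments": {"rows": [{"gripper": 1,"xyz": [-1,-1,0],"twist": 0},{"gripper": 1,"xyz": [-1,-1,0],"twist": 0},{"gripper": 1,"xyz": [0,0,0],"twist": 0},{"gripper": 1,"xyz": [0,0,0],"twist": 0}]}}

```text
time_s: 24.5
position: [0.3278, -0.0327, 0.2388]
orientation: [2.636, 1.708, 0.001]
ft_force: [-0.3, 0.3, -0.5]
width: -0.0001
gripper_force: 0.0
```

```bash
python3 - <<'E'
from h import *
o=bot.get_obs();print(o['time_s'],o['position'],o['ft_force'])
S={n:bot.camera(n) for n in("scene","top")}
for n in S:
    cv2.imwrite(f"pics/{n}_end.png",S[n])
    for nm,im in(("start",cv2.imread(f"pics/{n}.png")),("end",S[n])):
        g=cv2.cvtColor(im,cv2.COLOR_BGR2GRAY);out=[]
        for k in range(7):   # darkest of nose end face region, z .131-.16, r 40-47 mm
            a=np.radians(98.3-30*k);v=[]
            for r in(.040,.043,.046):
                for z in(.135,.142,.15):
                    u,w=proj(n,np.array([.561+r*np.cos(a),.197+r*np.sin(a),z]));v.append(g[int(round(w)),int(round(u))])
            out.append(int(np.mean(v)))
        h=cv2.cvtColor(im,cv2.COLOR_BGR2HSV)
        def blob(lo,hi,box):
            x0,x1,y0,y1=box;m=cv2.inRange(h[y0:y1,x0:x1],lo,hi);mm=cv2.moments(m,True);return (int(mm['m00']),round(mm['m10']/max(mm['m00'],1)+x0,1),round(mm['m01']/max(mm['m00'],1)+y0,1))
        B={"scene":[(265,300,205,240),(245,266,236,262),(308,334,218,242)],"top":[(262,283,190,214),(250,274,150,174),(230,254,212,234)]}[n]
        print(n,nm,out,'btn',blob((45,70,50),(85,255,255),B[0]),'jar',blob((10,90,60),(30,255,255),B[1]),'pot',blob((10,90,60),(30,255,255),B[2]))
E
```

```text
24.5 [ 0.32783268 -0.0327018   0.23883014] [-0.33194227  0.32468106 -0.4902168 ]
scene start [241, 243, 77, 189, 195, 231, 197] btn (117, 281.2, 221.3) jar (278, 255.5, 249.9) pot (357, 322.6, 226.8)
scene end [221, 224, 219, 220, 83, 153, 201] btn (118, 281.2, 221.3) jar (277, 255.5, 249.9) pot (358, 322.6, 226.8)
top start [224, 226, 186, 220, 212, 209, 189] btn (84, 271.6, 201.4) jar (135, 260.9, 158.8) pot (0, 230.0, 212.0)
top end [208, 209, 207, 205, 155, 162, 163] btn (87, 271.6, 201.5) jar (166, 260.5, 159.2) pot (42, 240.1, 225.3)
```

The nose is at 4, dark only at the orange dot. The button is back out, the jar and pot haven't moved in the scene view, and the arm touches nothing. Handing in.

```bash
python3 -c "
from plant import bot
print(bot.close_job())"
```

```text
the job is handed in; nothing more can be done
None
```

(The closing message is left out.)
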